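Push a tube rack home in its nest and throw the toggle clamp into lock

TASK

Push the loaded yellow tube rack along its holding nest until it sits fully home against the end stop, then push the toggle clamp's upright ball-ended handle over its dead point, towards the end-stop side and away from the rack, until it snaps into lock and the clamp arm's tongue drops into the slot in the rack. Only push with the fingers: do not pick up, lift or tip the rack, leave the other things on the bench where they stand, and finish clear of everything.

Things in the scene. Friction and masses are not known exactly. Their poses are not given: they have to be found in the camera images.
- nest: Aluminium holding nest fixed to the bench, plate x -110 to 100, y -110 to 55, top z = 12 mm. Origin at bench level under the rack lane's centre line; x runs along the lane to the end stop (away from the robot, yaw within 0.3 rad), y left, z up. Guide rails beside the lane to x = 48 mm: top z = 22, y = +-40.5 to +-48.5 mm.
- stop_face (a point): Middle of the end stop's face at the end of the lane, nest x = 48, y = 0, z = 32 mm; axes as the nest's. The stop wall is 14 mm thick, 97 mm wide, top at z = 52 mm; above it two bearing cheeks (x = 48 to 62, y within +-18 mm) reach z = 92 mm.
- pivot (a point): Handle's pivot on a level shaft along y: nest x = 55, y = -78, z = 80 mm; axes as the nest's. A 92 mm high cheek stands at y = -66 to -58 mm, x = 44 to 66 mm. At y = 0 the same shaft carries the clamp arm, linked to the handle: upright when open (nest x 15 to 65, y +-7, up to z = 135 mm), it swings down over the rack as the handle is thrown.
- rack: Loose yellow tube rack, about 0.2 to 0.3 kg, 90 (x) by 76 (y) by 46 mm high; blue caps rise 12 mm above it at y = +-25 mm. Origin: centre of underside; axes as the nest's. Starts between the rails on the plate, 30 to 50 mm short of the stop, 2.5 mm side play. Home, touching the stop, its origin is at nest x = 3 mm. Push its -x face at half height.
- rack_slot (a point): Centre of the slot in the middle of the rack's deck, at deck level (46 mm above the rack's underside): 26 mm (x) by 22 mm (y), 12 mm deep. The clamp arm's tongue (8 by 10 mm) enters it when the rack is home, ending at nest x = 10, z = 50 mm; otherwise it misses the slot and bars the rack or lands on its deck.
- handle (a joint): Clamp handle angle, rad: 0 = open (start; leans 0.55 rad from upright to nest -x), grows as it swings to nest +x; 1.4 = locked (leans 0.85 rad to +x). An over-centre spring returns it to 0 below the dead point at 0.65 and snaps it to 1.4 beyond. A push of 6 to 9 N at the knob starts it, falling to none at the dead point.
- handle_knob (a point): Centre of the grey ball knob (26 mm diameter) on the steel handle (rod 11 mm thick), 85 mm from the pivot, in the plane nest y = -78 mm: nest x = 55 + 85 sin(a), z = 80 + 85 cos(a) mm, a = handle angle - 0.55. Open: x = 11, z = 152 mm; locked: x = 119, z = 136 mm.
- bottle: Bystander: loose white plastic jar, 64 mm diameter, 110 mm high, origin at the centre of its underside. Leave it alone.
- tipbox: Bystander: loose blue pipette-tip box with a white lid, 85 by 120 mm, 64 mm high, origin at the centre of its underside. Leave it alone.
- green_rack: Bystander: loose green rack with two capped tubes, 60 by 90 mm, 78 mm high over the caps, origin at the centre of its underside. Leave it alone.
Mind the look-alikes: they are no part of the job. What is meant by the rack is not red, and is the larger of those in its own colour.

How it is judged (in metres and radians):
On the way, in this order (a step that is already met when the one before it is completed fails the run):
1. the rack is home against the end stop while the handle is still open (x of rack in the frame of nest above -0.001 m and angle between the x axis of rack and the x axis of nest, either way round below 0.09 rad and z of rack in the frame of nest below 0.015 m and value of joint handle below 0.5 rad), for 0.2 s.
2. the handle has snapped over into lock with the rack home (x of rack in the frame of nest above -0.001 m and angle between the x axis of rack and the x axis of nest, either way round below 0.09 rad and z of rack in the frame of nest below 0.015 m and value of joint handle above 1.34 rad), for 0.2 s.
At the end, for the whole second after the job is handed in: The handle is locked (joint above 1.34 of 1.4 rad) and at rest; the rack lies flat on the nest, at rest, within 4 mm of the end stop and square to it within 0.09 rad; the jar, tip box and green rack are within 30 mm of where they started (all of step 2 and velocity of joint handle below 0.1 rad/s and angle between rack's own z axis and vertical below 0.06 rad and linear speed of rack below 0.02 m/s and distance of each of bottle, tipbox, green_rack from where it was at the start of the episode below 0.03 m); the robot touches nothing.
It fails at once if the tube rack is lifted more than 8 mm or tipped more than 0.2 rad (z of rack in the frame of nest above 0.02 m or angle between rack's own z axis and vertical above 0.2 rad).
It fails at once if a bystander is moved by more than 30 mm, lifted or tipped (distance of any of bottle, tipbox, green_rack from where it was at the start of the episode above 0.03 m or height (world z) of any of bottle, tipbox, green_rack above 0.015 m or angle between any of bottle, tipbox, green_rack's own z axis and vertical above 0.3 rad).
It also fails if it takes over 54 s, if anything falls off the work surface, if the arm or the gripper's body presses on something with over 40 N, if the wrist force passes 120 N, or if a joint passes its speed limit or range.

ROBOT

A 6-joint arm with a two-finger parallel gripper is mounted at the origin on the work surface. World frame = base frame: x ahead of the robot, y to its left, z up, the work surface at z = 0. Lengths are in mm, angles in rad, forces in N, time in s.
With the tool pointing down it reaches from about 350 to 850 mm from the base axis. Payload 8.1 kg.
Tool frame: the origin (TCP) lies on the centre line of the jaws, within the pads' length; the fingertips stand 22 mm ahead of it and the grasp point (between the pads) lies 3 mm ahead of it; z points along the fingers, y is the line along which they close (so a half turn about z gives the same grasp; the last joint's range is limited). The gripper opens to 85 mm and grips with 20 to 120 N. Pads are 22 mm wide; open, the fingers measure 114 mm over their backs; the gripper's body (76 mm by 85 mm) begins 54 mm behind the grasp point. The pads swing forward as they close: fully open they stand 13 mm farther back than shut.
Start: joints at [-1.395, 0.13, 1.488, -0, 1.523, -0.085], TCP at [154.732, -579.71, 253.292] pointing down, gripper open.
Joint ranges: [-2.96, 2.96], [-0.89, 2.26], [0.02, 2.5], [-1.34, 4.48], [0, 2.73], [-2.66, 2.66]. Speed limits (rad/s): [2.39, 2.39, 2.79, 3.14, 3.14, 3.14].

INTERFACE

Orientations are given as a rotation vector (axis times angle).
In Python, from workcell import manip gives the robot as it stands.
- The arm moves only by the tool jog_arm, never from a script. Its argument "commands" is a list of rows, each a list of 7 numbers: the gripper's target within -1 to 1 (fully open at 1, half-way at 0, shut at -1), then the shift along the tool's x, y, z in cm, then the turn, a rotation vector about the tool's x, y, z in degrees. In form: [[jaw, tx, ty, tz, rx, ry, rz], ...]. A call has 1 to 20 rows; each row is the pose to reach, as a shift and turn from the pose commanded when the call began, along the tool's axes at that moment; what a row does not reach only later rows make up. A row lasts 1/8 s, in which the tool goes at most 62.5 mm and 10.7 degrees, less where a joint would pass 70% of its speed; a pose out of reach is approached as far as the arm can. A call with a gripper value outside its range is refused whole. The fingers move at their own pace and stop on an object; "grip_force" is the grip in N (left out, the last holds). Time passes only in rows, so rows that repeat a pose let the fingers close. It gives the time, the measured TCP pose, the force, the opening and the grip force at its end, in the units of the state.
- manip.sense(): the state, without advancing time (a new reading comes with each control period).
- manip.grab_frame(name): name is "scene" or "top" or "wrist"; returns (picture, depth): 480x640x3 uint8, blue, green, red; 480x640 float32, mm along the optical axis (not along the pixel's ray), 0 where there is no reading.
- manip.calibration(name): a dict with "intrinsics" (3x3 intrinsics, pixels), "view" (4x4, takes a point from world to camera coordinates); the wrist camera has in their place "T_tool_cam" (4x4, takes a point from camera to tool coordinates, whose origin is the TCP and whose axes are the flange's). Camera axes: x right, y down, z forward; pixel columns grow to the right and rows downward; lengths in mm; the calibration is good to about 2 mm. A picture is of the moment at which its call begins: read the wrist's pose just before it. calibration takes no time and is no camera call.
- manip.hand_in(): hands the job in; it is judged then, once.
The state is a dict: "t": time; "joint_pos": joint angles; "joint_vel": joint speeds; "joint_efforts": joint torques, N m; "ee_pos": TCP position; "ee_rot": TCP orientation; "ft_force": force on the tool from outside, world axes, zero at the start; "torque": the same for the moment, N m; "gripper_width": finger opening in mm; "grip_force": force on a finger pad.
Only numpy, scipy, OpenCV 4.12 (cv2) and the standard library are available. Lean on these libraries where they do the work, as an engineer would, in place of code of your own. Each camera call takes 0.05 s, during which the arm holds its last target. There are 200 camera calls.

## Working session

There is one attempt and no reset: what is moved stays moved. The work goes in short steps, Python scripts to look and compute and a tool call to move; the robot and the scene stay as the last step left them, time stands still between calls to the robot, and variables do not carry over. Pictures are saved under pics/ and viewed, at most 10 in all, crops included, and the job is handed in when it is done.

Besides the shell and the picture viewer there is one more tool, called after "Emit:" as name(argument=value, ...) on one line, values as JSON. jog_arm: Moves the arm, as the interface text tells. Its arguments: {"type":"object","properties":{"commands":{"type":"array"},"grip_force":{"type":"number"}},"required":["commands"]}

```bash
mkdir -p pics; cat > h.py <<'E'
import numpy as np, cv2
from scipy.spatial.transform import Rotation as R
from workcell import manip
def world(name,depth,u,v,state=None):
    c=manip.calibration(name);K=np.array(c["intrinsics"]);u=np.asarray(u);v=np.asarray(v)
    d=depth[v,u];p=np.stack([(u-K[0,2])/K[0,0]*d,(v-K[1,2])/K[1,1]*d,d,np.ones_like(d)],-1)
    return (p@np.linalg.inv(np.array(c["view"])).T)[...,:3]
E
python3 - <<'E'
from h import *
s=manip.sense();print(s)
for n in("scene","top"):
    p,d=manip.grab_frame(n);cv2.imwrite(f"pics/{n}.png",p);np.save(f"{n}.npy",d)
    print(n,manip.calibration(n))
E
```

```text
{'t': 0.0, 'joint_pos': array([-1.39538801e+00,  1.31154701e-01,  1.48928106e+00, -1.85250768e-06,
        1.52298320e+00, -8.54220916e-02]), 'joint_vel': array([ 0.00088935,  0.00026425, -0.00023172, -0.00258998,  0.00045039,
        0.00025694]), 'joint_efforts': array([-3.77013748e-04, -5.69403076e+01, -5.00545692e+01, -1.52376383e-04,
        1.53876253e-02, -1.81824544e-05]), 'ee_pos': array([ 154.64976996, -579.20601757,  252.2472691 ]), 'ee_rot': array([-3.11310530e+00, -4.08313920e-01,  1.31857218e-04]), 'ft_force': array([-0.06013221, -0.28489696, -0.59048479]), 'torque': array([ 0.00276908, -0.01821488, -0.02398303]), 'grip_force': 0.0, 'gripper_width': 85.44472942403932}
scene {'intrinsics': array([[565.64080676,   0.        , 321.22594835],
       [  0.        , 565.64080676, 246.32294317],
       [  0.        ,   0.        ,   1.        ]]), 'view': array([[-3.05011623e-01,  9.52308494e-01, -8.74312092e-03,
         9.39508591e+01],
       [ 6.24262989e-01,  1.92993052e-01, -7.57000266e-01,
        -2.28546523e+02],
       [-7.19210421e-01, -2.36351887e-01, -6.53356071e-01,
         1.53224838e+03],
       [ 0.00000000e+00,  0.00000000e+00,  0.00000000e+00,
         1.00000000e+00]])}
top {'intrinsics': array([[516.05805454,   0.        , 326.67893522],
       [  0.        , 516.05805454, 235.84349412],
       [  0.        ,   0.        ,   1.        ]]), 'view': array([[-1.89750653e-02, -9.99813205e-01, -3.67445859e-03,
         7.31522998e+01],
       [-9.97482319e-01,  1.91817383e-02, -6.82721296e-02,
         4.80750483e+02],
       [ 6.83298592e-02,  2.36973936e-03, -9.97659969e-01,
         1.08782156e+03],
       [ 0.00000000e+00,  0.00000000e+00,  0.00000000e+00,
         1.00000000e+00]])}
```

View pics/top.png

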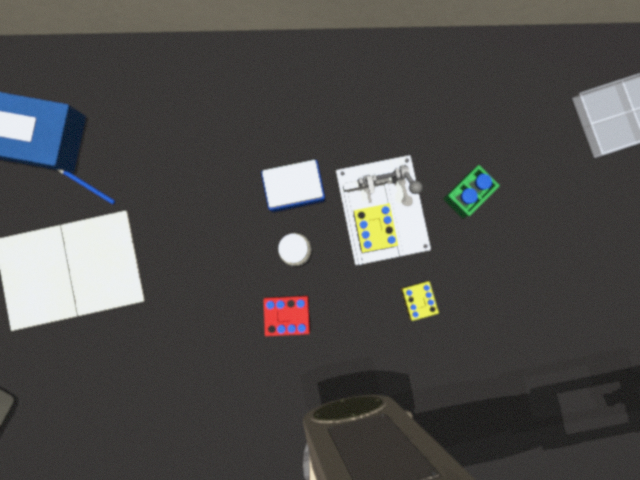

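View pics/scene.png

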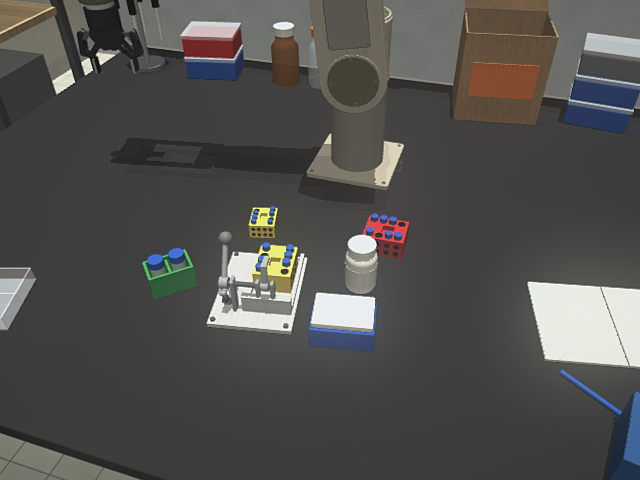

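The top view shows yellow candidates at (377,228), the large one in the nest, and (421,301), a small one on the bench. There is also a red one at (286,316). The large yellow rack in the nest fits the description. The knob is at about (416,187), the jar at (294,249), the tip box at (293,185) and the green rack at (473,190). Next I'll measure these and confirm the rack in a crop.

```bash
python3 - <<'E'
from h import *
p=cv2.imread("pics/top.png");d=np.load("top.npy")
v,u=np.mgrid[0:480,0:640];W=world("top",d,u,v)
hsv=cv2.cvtColor(p,cv2.COLOR_BGR2HSV)
roi=(u>330)&(u<436)&(v>150)&(v<270)
pl=roi&(W[...,2]>5)&(W[...,2]<17)
P=W[pl];print("plate z",np.median(P[:,2]),len(P))
roi2=roi&(W[...,2]>5)
n,l,st,c=cv2.connectedComponentsWithStats(roi2.astype(np.uint8));k=1+st[1:,4].argmax()
# intersect pixels with plane z=12 using outer contour (plate only)
cam=manip.calibration("top");K=np.array(cam["intrinsics"]);V=np.linalg.inv(np.array(cam["view"]))
def onplane(uv,z):
    r=np.c_[(uv-K[[0,1],[2,2]])/K[0,0],np.ones(len(uv))]@V[:3,:3].T;o=V[:3,3];return o+r*((z-o[2])/r[:,2])[:,None]
ys=np.argwhere(pl)[:,::-1].astype(np.float32);Q=P[:,:2].astype(np.float32)
box=cv2.boxPoints(cv2.minAreaRect(Q));print("plate rect",cv2.minAreaRect(Q),box)
yel=cv2.inRange(hsv,(22,120,100),(38,255,255))>0
y=yel&roi&(W[...,2]>45);Y=W[y];print("rack z",np.median(Y[:,2]),cv2.minAreaRect(Y[:,:2].astype(np.float32)))
hi=roi&(W[...,2]>130);print("high",np.c_[W[hi],u[hi],v[hi]].round(0)[::3])
for nm,a,b,e,f in[("jar",275,314,230,270),("box",258,328,155,212),("green",445,503,160,218),("small",400,442,278,324)]:
    m=(u>a)&(u<b)&(v>e)&(v<f)&(W[...,2]>20);print(nm,W[m].min(0).round(),W[m].max(0).round())
cv2.imwrite("pics/crop.png",cv2.resize(p[140:320,250:510],None,fx=3,fy=3,interpolation=2))
E
```

```text
plate z 11.106168000620073 4268
plate rect ((536.9611206054688, -58.06768798828125), (215.15625, 252.24009704589844), 87.97607421875) [[ 407.12042  -161.12454 ]
 [ 659.2032   -170.03287 ]
 [ 666.8018     44.989166]
 [ 414.71906    53.89749 ]]
rack z 56.93015153151714 ((480.3067932128906, 0.5871200561523438), (95.93083190917969, 165.20509338378906), 20.361494064331055)
high [[ 407.   61. 1118.  430.  151.]
 [ 407.   61. 1118.  428.  154.]
 [ 587.  -18.  130.  368.  177.]
 [ 581. -101.  131.  411.  179.]
 [ 579.  -99.  131.  410.  180.]
 [ 578. -104.  135.  413.  180.]
 [ 407.   61. 1118.  403.  181.]
 [ 576. -100.  136.  411.  181.]
 [ 572. -102.  160.  414.  181.]
 [ 572. -107.  162.  417.  181.]
 [ 575.  -97.  131.  409.  182.]
 [ 570.  -98.  160.  412.  182.]
 [ 570. -104.  160.  415.  182.]
 [ 570. -109.  161.  418.  182.]
 [ 569.  -96.  159.  411.  183.]
 [ 568. -102.  162.  414.  183.]
 [ 567. -107.  164.  417.  183.]
 [ 568. -113.  158.  420.  183.]
 [ 568.  -93.  154.  409.  184.]
 [ 566.  -98.  162.  412.  184.]
 [ 565. -103.  166.  415.  184.]
 [ 566. -108.  164.  418.  184.
[... 928 characters left out ...]
 554.  -97.  154.  411.  191.]
 [ 553. -101.  162.  414.  191.]
 [ 553. -107.  162.  417.  191.]
 [ 553. -113.  157.  420.  191.]
 [ 552. -100.  155.  413.  192.]
 [ 552. -106.  156.  416.  192.]
 [ 552. -111.  156.  419.  192.]
 [ 551. -103.  152.  414.  193.]
 [ 550. -107.  156.  417.  193.]
 [ 407.   61. 1118.  365.  207.]
 [ 407.   61. 1118.  358.  212.]
 [ 407.   61. 1118.  333.  222.]
 [ 407.   61. 1118.  369.  236.]
 [ 407.   61. 1118.  366.  237.]
 [ 407.   61. 1118.  432.  247.]
 [ 407.   61. 1118.  338.  262.]]
jar [407.  61.  22.] [ 485.  163. 1118.]
box [407.  61.  21.] [ 641.  199. 1118.]
green [ 407. -295.   20.] [ 623.   61. 1118.]
small [ 303. -163.   20.] [ 407.   61. 1118.]
```

View pics/crop.png

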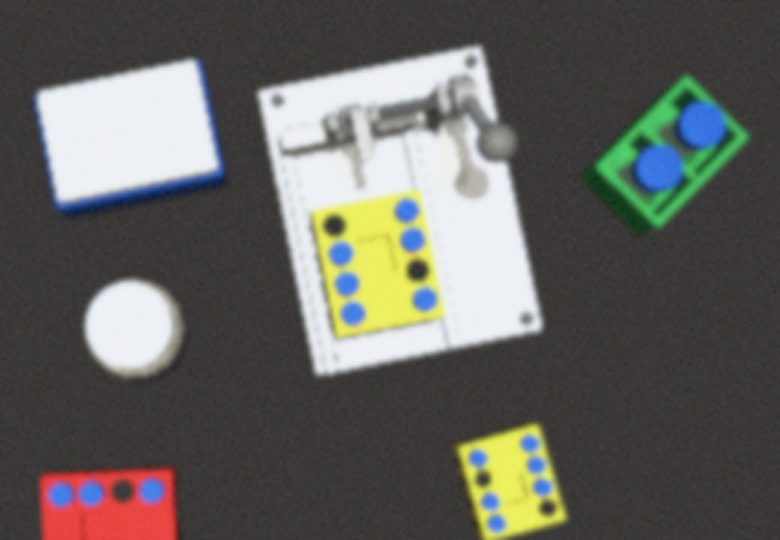

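The crop confirms it: the big yellow rack is between the rails with a slot mark in mid-deck, and the clamp arm and knob lie ahead of it. The small yellow one is loose on the bench.

```bash
python3 - <<'E'
from h import *
from scipy.optimize import least_squares
p=cv2.imread("pics/top.png");d=np.load("top.npy")
cam=manip.calibration("top");K=np.array(cam["intrinsics"]);V=np.linalg.inv(np.array(cam["view"]))
def onplane(uv,z):
    uv=np.asarray(uv,float)
    r=np.c_[(uv-K[[0,1],[2,2]])/K[0,0],np.ones(len(uv))]@V[:3,:3].T;o=V[:3,3];return (o+r*((z-o[2])/r[:,2])[:,None])[:,:2]
C=onplane([(336,170.7),(411,155.7),(431,249.3),(355.7,265)],12)
M=np.array([(100,55),(100,-110),(-110,-110),(-110,55)],float)
f=lambda q:(M@np.array([[np.cos(q[2]),np.sin(q[2])],[-np.sin(q[2]),np.cos(q[2])]])+q[:2]-C).ravel()
s=least_squares(f,[500,-20,.2]);q=s.x;print("nest",q,s.fun.round(1))
Rn=np.array([[np.cos(q[2]),-np.sin(q[2])],[np.sin(q[2]),np.cos(q[2])]])
hsv=cv2.cvtColor(p,cv2.COLOR_BGR2HSV);m=(cv2.inRange(hsv,(22,100,90),(38,255,255))>0)
m[:,:345]=0;m[:,405:]=0;m[265:]=0
uv=np.argwhere(m)[:,::-1];B=onplane(uv,58)
r=cv2.minAreaRect(B.astype(np.float32));print("rack",r,"nest",(np.array(r[0])-q[:2])@Rn,((cv2.boxPoints(r)-q[:2])@Rn).round(1))
v,u=np.mgrid[0:480,0:640];W=world("top",d,u,v);k=(u>405)&(u<424)&(v>178)&(v<196)&(W[...,2]>145)&(W[...,2]<170)
w=W[k].mean(0);print("knob top",w,(w[:2]-q[:2])@Rn, "exp",q[:2]+Rn@[11,-78])
for nm,a,b,e,f in[("jar",275,314,230,270),("box",258,328,155,212),("green",445,503,160,218),("small",400,442,278,324)]:
    m=(u>a)&(u<b)&(v>e)&(v<f)&(W[...,2]>20)&(W[...,2]<130);X=(W[m][:,:2]-q[:2])@Rn;print(nm,X.min(0).round(),X.max(0).round())
E
```

```text
nest [ 5.36073219e+02 -3.13645788e+01  1.81630204e-01] [ 1.  -0.3  1.1  0.9 -1.4 -0.4 -0.7 -0.2]
rack ((494.2113037109375, -36.5800666809082), (88.36824798583984, 74.95360565185547), 9.962871551513672) nest [-42.11539888   2.43195583] [[-86.   40.2]
 [-86.6 -34.7]
 [  1.8 -35.4]
 [  2.4  39.6]]
knob top [ 561.16278522 -103.1427791   159.83885822] [ 11.71133054 -75.12949568] exp [ 560.98166407 -106.09455506]
jar [-84. 143.] [-20. 206.]
box [40. 93.] [126. 213.]
green [ -55. -267.] [  45. -161.]
small [-243.  -91.] [-172.  -30.]
```

```bash
cat >> h.py <<'E'
N=np.array([536,-30.4,0]);YAW=0.18;RN=R.from_euler("z",YAW)
def plan(x,y,z):
    "row for a nest target, tool down with tool x along nest x"
    s=manip.sense();R0=R.from_rotvec(s["ee_rot"]);T=RN*R.from_euler("x",np.pi)
    print("now nest",RN.inv().apply(s["ee_pos"]-N).round(1),"t",s["t"],"F",RN.inv().apply(s["ft_force"]).round(1))
    t=R0.inv().apply(RN.apply([x,y,z])+N-s["ee_pos"])/10
    print("row",t.round(2),np.degrees((R0.inv()*T).as_rotvec()).round(1))
E
python3 -c "
from h import *
plan(-115,1,150)"
```

```text
now nest [-473.4 -471.7  252.4] t 0.1 F [-0.9 -0.  -0.1]
row [ 39.54 -44.21  10.31] [-0.1 -0.   4.6]
```

Emit:
jog_arm(commands=[[-1,20,-22,5,0,0,2],[-1,39.5,-44.2,10.3,0,0,4.6],[-1,39.5,-44.2,10.3,0,0,4.6],[-1,39.5,-44.2,10.3,0,0,4.6],[-1,39.5,-44.2,10.3,0,0,4.6],[-1,39.5,-44.2,10.3,0,0,4.6],[-1,39.5,-44.2,10.3,0,0,4.6],[-1,39.5,-44.2,10.3,0,0,4.6],[-1,39.5,-44.2,10.3,0,0,4.6],[-1,39.5,-44.2,10.3,0,0,4.6],[-1,39.5,-44.2,10.3,0,0,4.6],[-1,39.5,-44.2,10.3,0,0,4.6],[-1,39.5,-44.2,10.3,0,0,4.6],[-1,39.5,-44.2,10.3,0,0,4.6],[-1,39.5,-44.2,10.3,0,0,4.6],[-1,39.5,-44.2,10.3,0,0,4.6]])

```text
t: 2.1
ee_pos: [422.4, -51.1, 150.4]
ee_rot: [3.129, 0.282, 0.0]
ft_force: [-0.5, 0.1, -0.4]
gripper_width: 0.1
grip_force: 0.0
```

```bash
python3 -c "
from h import *
plan(-115,1,55)
p,d=manip.grab_frame('wrist');cv2.imwrite('pics/w1.png',p);np.save('w1.npy',d)
print(manip.calibration('wrist'))
p,d=manip.grab_frame('scene');cv2.imwrite('pics/s1.png',cv2.resize(p[150:350,180:400],None,fx=2.5,fy=2.5))
"
```

```text
now nest [-115.5   -0.   150.4] t 2.1 F [-0.4  0.2 -0.4]
row [ 0.05 -0.1   9.54] [ 0. -0. -0.]
{'intrinsics': array([[384.1796179 ,   0.        , 320.7376344 ],
       [  0.        , 384.1796179 , 249.21130886],
       [  0.        ,   0.        ,   1.        ]]), 'T_tool_cam': array([[-1.61551111e-04, -9.53906254e-01, -3.00104704e-01,
         7.62792654e+01],
       [ 9.99998943e-01,  2.79523785e-04, -1.42680345e-03,
        -8.08194258e-01],
       [ 1.44492314e-03, -3.00104617e-01,  9.53905200e-01,
        -1.22648170e+02],
       [ 0.00000000e+00,  0.00000000e+00,  0.00000000e+00,
         1.00000000e+00]])}
```

View pics/w1.png

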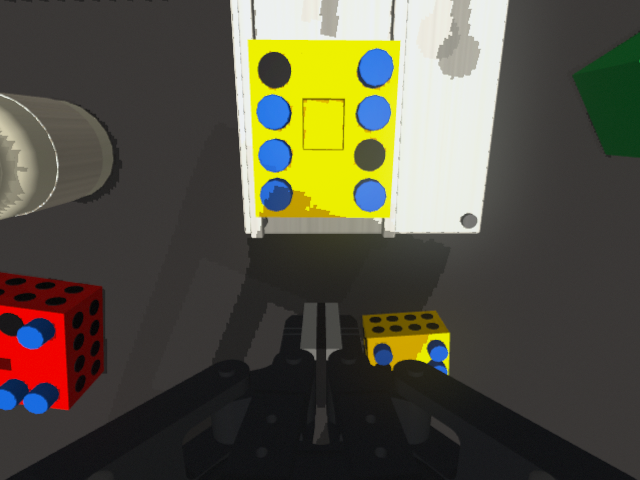

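View pics/s1.png

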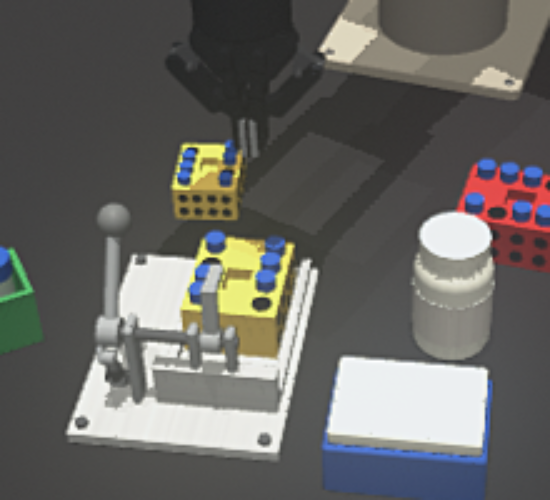

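The wrist view shows the rack deck with corners near (249,41), (400,41), (257,217) and (391,217). The plate's near edge is at row 234. The scene view shows the knob free and the fingers clear of the small rack.

```bash
python3 -c "
from h import *
c=manip.calibration('wrist');K=np.array(c['intrinsics']);T=np.array(c['T_tool_cam']);s=manip.sense();R0=R.from_rotvec(s['ee_rot'])
def pt(uv,z):
    r=R0.apply(T[:3,:3]@[(uv[0]-K[0,2])/K[0,0],(uv[1]-K[1,2])/K[1,1],1]);o=s['ee_pos']+R0.apply(T[:3,3]);return RN.inv().apply(o+r*(z-o[2])/r[2]-N).round(1)
for a in [(249,41),(400,41),(391,217),(257,217)]:print('deck',pt(a,58))
for a in [(247,236),(480,233),(508,0)]:print('plate',pt(a,12))
print('tip at z128',pt((321,304),128),pt((321,304),115))
d=np.load('w1.npy');print(d[310:350:8,310],d[310:350:8,330])
for v,u in[(310,310),(318,310),(330,310)]:
    z=d[v,u];print((T@[(u-K[0,2])/K[0,0]*z,(v-K[1,2])/K[1,1]*z,z,1])[:3])
plan(-115,1,55)
"
```

```text
deck [ 2.6 37.2 58. ]
deck [  2.6 -38.5  58. ]
deck [-87.5 -38.9  58. ]
deck [-87.5  37.7  58. ]
plate [-111.5   53.3   12. ]
plate [-109.3 -110.6   12. ]
plate [  33.2 -109.4   12. ]
tip at z128 [-108.6    1.   128. ] [-114.8    1.1  115. ]
[145.46284 139.49326 133.07855 128.75175 124.59668] [145.8252   140.16995  134.48999  128.8416   123.999115]
[10.67027295 -5.07501158  9.19638   ]
[10.59191497 -4.89909788  2.91393882]
[10.67630498 -4.64957119 -5.93798002]
now nest [-1.154e+02  1.000e-01  1.503e+02] t 2.2 F [ 0.1  0.7 -0.2]
row [ 0.04 -0.09  9.53] [ 0. -0.  0.]
```

Emit:
jog_arm(commands=[[-1,0,0,4.8,0,0,0],[-1,0,0,9.2,0,0,0],[-1,0,0,9.5,0,0,0],[-1,0.8,0,9.5,0,0,0],[-1,1.3,0,9.5,0,0,0],[-1,1.7,0,9.5,0,0,0],[-1,2.1,0,9.5,0,0,0],[-1,2.5,0,9.5,0,0,0],[-1,2.9,0,9.5,0,0,0],[-1,3.3,0,9.5,0,0,0],[-1,3.7,0,9.5,0,0,0],[-1,4.1,0,9.5,0,0,0],[-1,4.5,0,9.5,0,0,0],[-1,4.9,0,9.5,0,0,0],[-1,5.3,0,9.5,0,0,0],[-1,5.6,0,9.5,0,0,0],[-1,5.8,0,9.5,0,0,0],[-1,5.9,0,9.5,0,0,0]])

```text
t: 4.45
ee_pos: [480.6, -40.2, 55.3]
ee_rot: [3.129, 0.283, -0.0]
ft_force: [-0.6, -0.3, 0.7]
gripper_width: 0.0
grip_force: 0.7
```

```bash
python3 -c "
from h import *
plan(-52.7,0,55)"
```

```text
now nest [-56.3   0.3  55.3] t 4.45 F [-0.7 -0.2  0.7]
row [0.36 0.03 0.03] [0. 0. 0.]
```

Emit:
jog_arm(commands=[[-1,0.1,0,0,0,0,0],[-1,0.2,0,0,0,0,0],[-1,0.3,0,0,0,0,0],[-1,0.3,0,0,0,0,0]])

```text
t: 4.95
ee_pos: [483.6, -39.7, 55.3]
ee_rot: [3.129, 0.283, 0.0]
ft_force: [0.2, 0.2, -0.3]
gripper_width: 0.0
grip_force: 0.1
```

Emit:
jog_arm(commands=[[-1,0.05,0,0,0,0,0],[-1,0.1,0,0,0,0,0],[-1,0.1,0,0,0,0,0]])

```text
t: 5.32
ee_pos: [484.5, -39.5, 55.3]
ee_rot: [-3.129, -0.283, -0.0]
ft_force: [-0.8, 0.5, 1.1]
gripper_width: 0.1
grip_force: 0.6
```

Emit:
jog_arm(commands=[[-1,0.05,0,0,0,0,0],[-1,0.1,0,0,0,0,0],[-1,0.1,0,0,0,0,0]])

```text
t: 5.7
ee_pos: [484.7, -39.4, 55.2]
ee_rot: [3.129, 0.283, -0.003]
ft_force: [-5.8, -1.9, 3.8]
gripper_width: 0.1
grip_force: 2.9
```

Emit:
jog_arm(commands=[[-1,0.05,0,0,0,0,0],[-1,0.1,0,0,0,0,0],[-1,0.1,0,0,0,0,0]])

```text
t: 6.08
ee_pos: [484.8, -39.4, 55.0]
ee_rot: [3.129, 0.283, -0.006]
ft_force: [-11.0, -2.4, 8.1]
gripper_width: 0.2
grip_force: 5.4
```

```bash
python3 -c "
from h import *
plan(-52.7,0,55)
p,d=manip.grab_frame('wrist');cv2.imwrite('pics/w2.png',p)"
```

```text
now nest [-52.    0.3  55. ] t 6.075 F [-11.2  -0.4   8.1]
row [-0.07  0.03 -0.  ] [-0.   0.2  0. ]
```

View pics/w2.png

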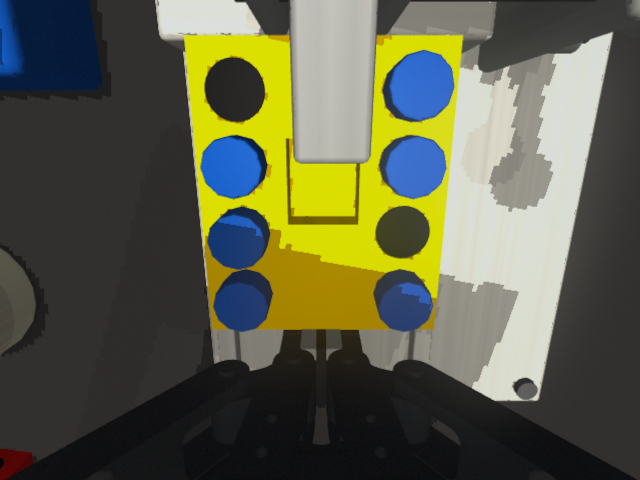

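The rack is home: its far edge meets the stop wall at row ~36, it sits square, and the contact force is 11 N. I'll back off and move to the handle.

Emit:
jog_arm(commands=[[-1,-0.5,0,0,0,0,0],[-1,-1.5,0,0,0,0,0],[-1,-4,0,0,0,0,0],[-1,-4,0,-5,0,0,0],[-1,-4,0,-10.5,0,0,0],[-1,-4,3,-11,0,0,0],[-1,-4,7.7,-11,0,0,0],[-1,-3,7.7,-11,0,0,0],[-1,-2,7.7,-10.7,0,0,0],[-1,-2,7.7,-10.7,0,0,0]])

```text
t: 7.38
ee_pos: [480.5, -117.3, 161.6]
ee_rot: [-3.128, -0.285, 0.001]
ft_force: [-0.0, 1.3, 0.5]
gripper_width: -0.0
grip_force: 0.0
```

```bash
python3 -c "
from h import *
plan(-30,-78,162)
p,d=manip.grab_frame('wrist');cv2.imwrite('pics/w3.png',p)"
```

```text
now nest [-70.1 -75.6 161.6] t 7.375 F [0.2 1.3 0.5]
row [ 4.01  0.25 -0.04] [-0.1  0.   0.1]
```

View pics/w3.png

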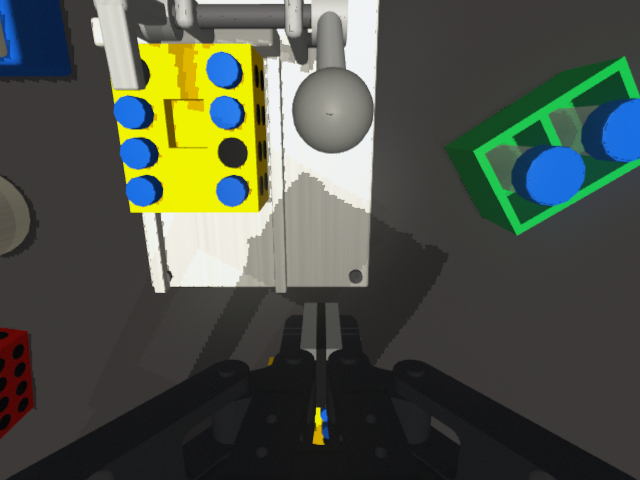

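The knob is centred at (332,110), about 3.5 mm to the right of the finger line. I'll shift by that and push.

Emit:
jog_arm(commands=[[-1,2.5,0.35,0,0,0,0],[-1,4.5,0.35,0,0,0,0],[-1,5.3,0.35,0,0,0,0],[-1,5.8,0.35,0,0,0,0],[-1,6.3,0.35,0,0,0,0],[-1,6.8,0.35,0,0,0,0],[-1,7.3,0.35,0,0,0,0],[-1,7.8,0.35,0,0,0,0],[-1,8.3,0.35,0,0,0,0],[-1,8.8,0.35,0,0,0,0]])

```text
t: 8.68
ee_pos: [566.7, -106.3, 162.4]
ee_rot: [3.129, 0.283, -0.003]
ft_force: [-4.0, -1.4, 3.3]
gripper_width: -0.1
grip_force: 2.3
```

Emit:
jog_arm(commands=[[-1,0.5,0,0,0,0,0],[-1,1.0,0,0,0,0,0],[-1,1.5,0,0,0,0,0],[-1,2.0,0,0,0,0,0],[-1,2.4,0,0,0,0,0],[-1,2.8,0,0,0,0,0],[-1,2.8,0,0,0,0,0]])

```text
t: 9.55
ee_pos: [595.5, -101.0, 162.2]
ee_rot: [-3.129, -0.284, -0.0]
ft_force: [-0.7, 0.9, -0.9]
gripper_width: -0.1
grip_force: 0.0
```

```bash
python3 -c "
from h import *
plan(-70,-78,162)
p,d=manip.grab_frame('scene');cv2.imwrite('pics/s2.png',cv2.resize(p[150:350,180:400],None,fx=2.5,fy=2.5))"
```

```text
now nest [ 45.9 -80.1 162.2] t 9.55 F [-0.5  1.  -0.9]
row [-11.59  -0.22   0.02] [-0. -0.  0.]
```

View pics/s2.png

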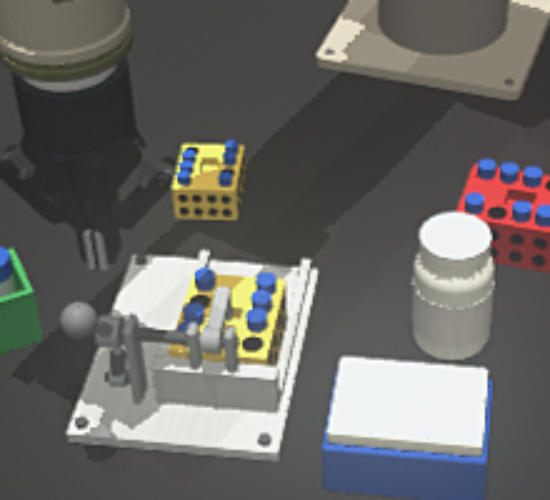

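The handle has snapped over, with the knob at crop (78,320), and the arm lies down in the rack's slot. I'll retreat upward and back.

Emit:
jog_arm(commands=[[-1,-1,0,0,0,0,0],[-1,-2,0,-3,0,0,0],[-1,-4,0,-8,0,0,0],[-1,-10,0,-12,0,0,0],[-1,-14,0,-12,0,0,0],[-1,-14,0,-12,0,0,0],[-1,-14,0,-12,0,0,0],[-1,-14,0,-12,0,0,0]])

```text
t: 10.6
ee_pos: [457.8, -126.1, 281.9]
ee_rot: [-3.128, -0.284, 0.001]
ft_force: [0.1, 0.9, -0.3]
gripper_width: 0.4
grip_force: 0.0
```

```bash
python3 -c "
from h import *
plan(-70,-78,162)
p,d=manip.grab_frame('wrist');cv2.imwrite('pics/w4.png',p)"
```

```text
now nest [-94.  -80.1 281.9] t 10.6 F [ 0.2  0.9 -0.3]
row [ 2.41 -0.21 11.99] [-0.  0.  0.]
```

View pics/w4.png

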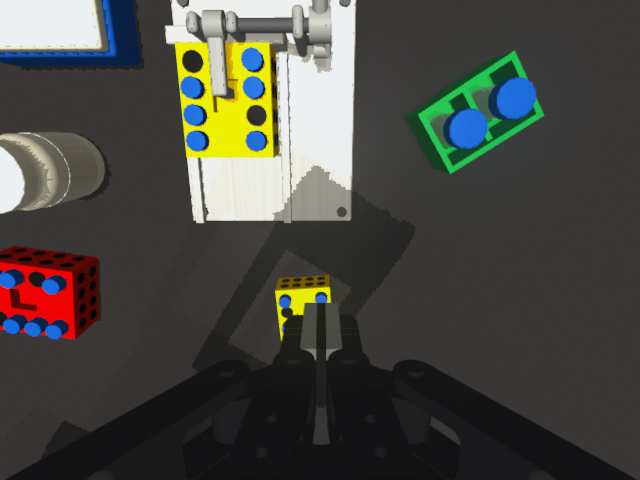

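The wrist view shows the rack home against the stop (row ~42), with the tongue in the slot at (218,92). The handle is thrown, the bystanders have not moved, and the robot is clear.

```bash
python3 -c "
from workcell import manip
print(manip.hand_in())"
```

```text
the job is handed in; nothing more can be done
None
```

The rack is home against the end stop, the clamp handle is locked with its tongue in the slot, the bystanders are where they stood and the arm is clear; I handed the job in at about 10.6 s, and the hand-in returned no verdict.

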